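# Lean the green painted tile to dry

### The arm

A 6-joint arm with a two-finger parallel gripper is mounted at the origin on the work surface. World frame = base frame: x ahead of the robot, y to its left, z up, the work surface at z = 0. Lengths are in m, angles in rad, forces in N, time in s.
With the tool pointing down it reaches from about 0.325 to 0.775 m from the base axis. Payload 5.5 kg.
Tool frame: the origin (TCP) lies between the finger pads; the fingertips stand ctrl.tcp_to_tips ahead of it and the grasp point (between the pads) lies 3 mm ahead of it (ctrl.tcp_to_tips is the distance from the TCP to the fingertips, in m); z points along the fingers, y is the line along which they close (so a half turn about z gives the same grasp; the last joint's range is limited). The gripper opens to 88 mm and grips with 3 to 60 N. Pads are 20 mm wide; open, the fingers measure 115 mm over their backs; the gripper's body (75 mm by 178 mm) begins 61 mm behind the grasp point.
Start: joints at [1.218, 0.091, 1.231, -0, 1.82, -0.057], TCP at [0.175, 0.574, 0.245] pointing down, gripper open.
Joint ranges: [-2.87, 2.87], [-0.86, 2.18], [0.17, 2.46], [-1.51, 4.65], [0.06, 2.69], [-2.65, 2.65]. Speed limits (rad/s): [2.57, 2.57, 3.01, 3.14, 3.14, 3.14].

### API

Orientations are given as a 3x3 rotation matrix whose columns are the frame's x, y, z axes.
In Python, from bench import ctrl, cams, workorder gives the robot as it stands.
- The arm moves only by the tool step_arm, never from a script. Its argument "increments" is text: rows parted by semicolons, each of 4 numbers parted by spaces: the shift along the tool's x, y, z in m, then the turn about the tool's z in rad. In form: x y z twist; .... A call has 1 to 10 rows; each row shifts and turns the commanded pose from where the row before left it, along the tool's axes as they then stand; what a row does not reach is not made up. A row lasts 1/10 s, in which the tool goes at most 50 mm and 8.59 degrees, less where a joint would pass 70% of its speed; a pose out of reach is approached as far as the arm can. A call is refused whole if a number of a shift passes 0.05 or a number of a turn 0.15, either way. A call with a gripper value outside its range is refused whole. "claw" is the opening, from 0 (shut) to 1 (fully open), set as the call begins (left out, the last holds). The fingers move at their own pace and stop on an object; "newtons" is the grip in N (left out, the last holds). Time passes only in rows, so rows that do not move let the fingers close. It gives the time, the measured TCP pose, the force, the opening and the grip force at its end, in the units of the state.
- ctrl.sense(): the state, without advancing time (a new reading comes with each control period).
- cams.snapshot(name): name is "side" or "top"; returns (picture, depth): 420x560x3 uint8, blue, green, red; 420x560 float32, m along the optical axis (not along the pixel's ray), 0 where there is no reading.
- cams.camera_info(name): a dict with "fx", "fy", "cx", "cy" (pixels), "cam_to_world" (4x4, takes a point from camera to world coordinates). Camera axes: x right, y down, z forward; pixel columns grow to the right and rows downward; lengths in m; the calibration is good to about 2 mm. A picture is of the moment at which its call begins. camera_info takes no time and is no camera call.
- workorder.job_done(): hands the job in; it is judged then, once.
The state is a dict: "time": time; "qpos": joint angles; "joint_vel": joint speeds; "tau": joint torques, N m; "eef_pos": TCP position; "tcp_rot": TCP orientation; "wrist_force": force on the tool from outside, world axes, zero at the start; "moment": the same for the moment, N m; "opening": opening from 0.0 (shut) to 1.0 (fully open); "finger_force": force on a finger pad.
Only numpy, scipy, OpenCV 4.12 (cv2) and the standard library are available. Lean on these libraries where they do the work, as an engineer would, in place of code of your own. Each camera call takes 0.05 s, during which the arm holds its last target. There are 200 camera calls.

### The job

Take the tile painted green out of the wooden rack and lean it against the middle of the drying stand's low backboard, painted side facing outward. Lower it until its foot is on the cork mat, roughly 3 cm out from the backboard, before letting go, so that it rests stably, tilted back against the board's top edge. Leave the blue and the plain tile standing in the rack.

Things in the scene. Friction and masses are not known exactly. Their poses are not given: they have to be found in the camera images.
- green_tile: White ceramic tile 70 wide, 150 tall, 12 mm thick, 0.3 kg: green flower pattern on one face, green bands round its top and bottom edges. Starts upright in the rack, painted face away from the robot, between two other tiles or at an end; fingers fit before and behind it. Origin: centre of its underside; +x out of the painted face (thickness), y along the width, z to the top edge.
- blue_tile: Tile of the same size and axes, blue pattern and bands, to be left alone. The three tiles stand side by side, 110 mm between centres, in any order, in one long slot of a fixed wooden rack (base 90 x 310 mm): slot floor 10 mm and slot walls' tops 40 mm above the table, walls 16 mm apart, each 12 mm thick.
- plain_tile: Tile of the same size and axes, unpainted off-white, in the rack, to be left alone. Rack and stand may be either way round, left or right. A mug and a candlestick, 90 mm tall at most, stand beyond them, over 0.7 m ahead of the robot.
- stand: Fixed drying stand: upright light-wood backboard 260 mm wide, 24 thick, top edge 85 mm above the table; in front of it a cork mat 4 mm thick, 260 wide, 110 deep. Origin: at table height in the middle of the backboard's front face; +x out of that face over the mat (away from the robot, within 15 degrees), y along the board, z up.
Mind the look-alikes: they are no part of the job. What is shaped like the green_tile but black or red is not meant.

How it is judged:
On the way:
1. the green tile, still in the fingers, has been lowered over the mat to within about 15 mm of it (contact force between the fingers and green_tile above 0.3 N and z of green_tile in the frame of stand below 0.02 m and x of green_tile in the frame of stand between 0 and 0.09 m and y of green_tile in the frame of stand between -0.09 and 0.09 m), for 0.1 s.
At the end, for the whole second after the job is handed in: Green tile at rest on the mat, against the backboard, painted side out: tilted back 6 to 26 deg, foot centre 12 to 55 mm from the board and within 45 mm of its middle, square to it within 14 deg. Blue and plain tiles upright in the rack (within 15 deg, 30 mm) (contact force between green_tile and stand above 0.5 N and x of green_tile in the frame of stand between 0.012 and 0.055 m and y of green_tile in the frame of stand between -0.045 and 0.045 m and z of green_tile in the frame of stand below 0.015 m and angle between green_tile's own z axis and vertical between 0.1 and 0.46 rad and angle between green_tile's own x axis and vertical below 1.48 rad and angle between the y axis of green_tile and the y axis of stand, either way round below 0.25 rad and linear speed of green_tile below 0.02 m/s and angular speed of green_tile below 0.1 rad/s and distance of each of blue_tile, plain_tile from where it was at the start of the episode below 0.03 m and angle between each of blue_tile, plain_tile's own z axis and vertical below 0.26 rad); the robot touches nothing.
It fails at once if the blue or the plain tile is taken or knocked from its place (distance of any of blue_tile, plain_tile from where it was at the start of the episode above 0.04 m).
It also fails if it takes over 40 s, if anything falls off the work surface, if the arm or the gripper's body presses on something with over 40 N, if the wrist force passes 120 N, or if a joint passes its speed limit or range.

## Working session

There is one attempt and no reset: what is moved stays moved. The work goes in short steps, Python scripts to look and compute and a tool call to move; the robot and the scene stay as the last step left them, time stands still between calls to the robot, and variables do not carry over. Pictures are saved under pics/ and viewed, at most 10 in all, crops included, and the job is handed in when it is done.

Besides the shell and the picture viewer there is one more tool, called after "Emit:" by a JSON object that holds its "op" and its "data". step_arm: Moves the arm, as the interface text tells. Its arguments: {"type":"object","properties":{"increments":{"type":"string"},"claw":{"type":"number"},"newtons":{"type":"number"}},"required":["increments"]}

```bash
mkdir -p pics
python3 - <<'E'
from bench import ctrl,cams
import cv2,numpy as np
for n in("side","top"):
    p,d=cams.snapshot(n); cv2.imwrite(f"pics/{n}0.png",p); np.savez(f"pics/{n}0.npz",p=p,d=d)
    i=cams.camera_info(n); print(n,i["fx"],i["cx"],i["cy"],np.round(i["cam_to_world"],3).tolist())
s=ctrl.sense(); print(s["eef_pos"],np.round(s["tcp_rot"],3).tolist(),ctrl.tcp_to_tips,s["time"])
E
```

```text
side 481.5556684468213 281.3132827248229 213.17057105126088 [[-0.926, -0.274, 0.259, 0.297], [-0.377, 0.656, -0.654, 0.561], [0.009, -0.703, -0.711, 0.672], [0.0, 0.0, 0.0, 1.0]]
top 393.8376840198569 278.53191128128196 214.0781578949511 [[-0.054, -0.976, 0.213, 0.334], [-0.999, 0.052, -0.012, -0.026], [0.0, -0.213, -0.977, 0.903], [0.0, 0.0, 0.0, 1.0]]
[0.17482904 0.57373076 0.24365314] [[-0.957, 0.291, -0.001], [0.291, 0.957, -0.002], [0.0, -0.002, -1.0]] 0.022 0.1
```

View pics/side0.png

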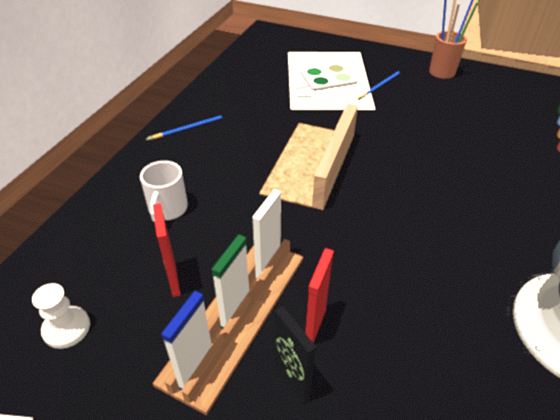

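View pics/top0.png

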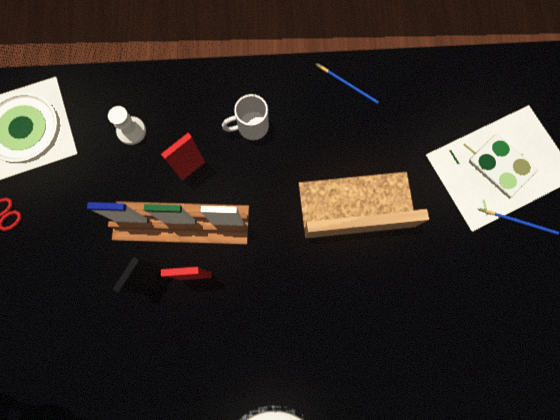

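The top view shows the rack at left, with blue at (105,206), green at (163,208) and plain at (218,209). The stand is at right: mat around (355,200), backboard from (305,232) to (428,215). Red and black decoys stand near the rack, with a red one at (180,272) on the robot side.

```bash
cat > h.py <<'E'
import numpy as np,cv2
from bench import cams
def world(n,d):
    i=cams.camera_info(n); v,u=np.indices(d.shape)
    c=np.stack([(u-i["cx"])/i["fx"]*d,(v-i["cy"])/i["fy"]*d,d,np.ones_like(d)],-1)
    w=(c@np.array(i["cam_to_world"]).T)[...,:3]; w[d==0]=np.nan; return w
def stat(name,w,m):
    p=w[m]; p=p[~np.isnan(p).any(1)]
    if len(p)<8: print(name,len(p)); return
    c=p.mean(0); r=cv2.minAreaRect(p[:,:2].astype(np.float32)*1000)
    e=np.linalg.svd(p[:,:2]-c[:2],full_matrices=False)[2][0]
    print(name,len(p),"mean",c.round(4),"min",np.percentile(p,2,0).round(3),"max",np.percentile(p,98,0).round(3),
      "axis deg from y",round(np.degrees(np.arctan(-e[0]/e[1])),2),"rect mm",np.round(r[0],1),np.round(r[1],1))
E
python3 - <<'E'
from h import *
for n in("top","side"):
    z=np.load(f"pics/{n}0.npz"); p=z["p"];w=world(n,z["d"]); print(n)
    h,s,v=cv2.split(cv2.cvtColor(p,cv2.COLOR_BGR2HSV)); Z=w[...,2];X=w[...,0];Y=w[...,1]
    up=(Z>.14)&(Z<.175)&(X>.3)&(X<.75)
    stat("green",w,up&(h>40)&(h<90)&(s>90)&(Z>.152))
    stat("blue",w,up&(h>100)&(h<135)&(s>90)&(Z>.152))
    stat("plain",w,up&(s<60)&(v>150)&(Z>.152)&(Y>0)&(Y<.25))
    red=up&((h<6)|(h>174))&(s>120)
    nl,l=cv2.connectedComponents(red.astype(np.uint8))
    for k in range(1,nl): stat("red",w,l==k)
    stat("black",w,(Z>.13)&(Z<.17)&(v<45)&(X>.25)&(X<.6)&(Y>.2)&(Y<.5))
    wood=(h>8)&(h<25)&(s>50)&(X<.75)
    stat("boardtop",w,wood&(Z>.079)&(Z<.09)&(Y<.1))
    stat("mat",w,wood&(Z>-.002)&(Z<.009)&(Y<.1)&(X>.3)&(Y>-.35))
    stat("rackwalls",w,wood&(Z>.035)&(Z<.045)&(Y>.03))
E
```

```text
top
green 238 mean [0.5204 0.1892 0.1589] min [0.513 0.156 0.156] max [0.528 0.223 0.161] axis deg from y -5.12 rect mm [520.7 190.2] [69.6 13. ]
blue 251 mean [0.5296 0.2999 0.1586] min [0.522 0.265 0.154] max [0.537 0.334 0.162] axis deg from y -4.49 rect mm [529.9 299.7] [72. 13.]
plain 212 mean [0.5114 0.0804 0.159 ] min [0.505 0.048 0.156] max [0.518 0.114 0.161] axis deg from y -4.36 rect mm [511.6  81. ] [68.9 12.5]
red 265 mean [0.6502 0.165  0.148 ] min [0.627 0.137 0.141] max [0.674 0.192 0.152] axis deg from y 38.5 rect mm [651.1 165.4] [14.2 69.7]
red 264 mean [0.3964 0.1586 0.1487] min [0.39  0.125 0.142] max [0.403 0.193 0.152] axis deg from y 1.13 rect mm [396.8 158.9] [12.7 70.1]
red 1
black 373 mean [0.3966 0.2593 0.1458] min [0.367 0.238 0.131] max [0.427 0.281 0.152] axis deg from y 68.51 rect mm [455.5 275.4] [173.6  69.2]
boardtop 1378 mean [ 0.4878 -0.2223  0.0839] min [ 0.473 -0.347  0.081] max [ 0.503 -0.099  0.087] axis deg from y 2.73 rect mm [ 489.  -153.3] [399.6  39.7]
mat 7343 mean [ 0.5537 -0.1776  0.002 ] min [ 0.394 -0.342 -0.002] max [0.693 0.082 0.0
[... 856 characters left out ...]
max [0.403 0.194 0.152] axis deg from y 0.54 rect mm [396.6 158.6] [12.7 71.4]
red 1
red 4
red 1
black 457 mean [0.3938 0.2665 0.1431] min [0.365 0.243 0.131] max [0.427 0.283 0.152] axis deg from y 59.18 rect mm [396.3 259.9] [14.2 71.7]
boardtop 1106 mean [ 0.4263 -0.373   0.0848] min [ 0.082 -1.138  0.08 ] max [ 0.5   -0.096  0.089] axis deg from y -19.88 rect mm [ 336.  -640.5] [1130.8  144.5]
mat 3530 mean [ 0.5555 -0.1928  0.0041] min [ 0.47  -0.342 -0.001] max [0.613 0.064 0.008] axis deg from y 10.72 rect mm [ 540.  -124.8] [142.5 455.6]
rackwalls 1883 mean [0.5134 0.2166 0.0398] min [0.491 0.049 0.036] max [0.549 0.342 0.042] axis deg from y -5.75 rect mm [520.1 190.3] [309.6  40.7]
```

Run:
```python
from h import *
for n in("top","side"):
    z=np.load(f"pics/{n}0.npz"); p=z["p"];w=world(n,z["d"]); print(n)
    h,s,v=cv2.split(cv2.cvtColor(p,cv2.COLOR_BGR2HSV)); Z=w[...,2];X=w[...,0];Y=w[...,1]
    wood=(h>5)&(h<30)&(s>40)&(X>.4)&(X<.65)&(Y>-.4)&(Y<-.05)
    for nm,m in(("top",wood&(Z>.08)&(Z<.09)),("mat",wood&(Z>0)&(Z<.008))):
        m=cv2.morphologyEx(m.astype(np.uint8),cv2.MORPH_OPEN,np.ones((3,3)))
        nl,l,st,_=cv2.connectedComponentsWithStats(m); k=1+st[1:,4].argmax(); m=l==k
        stat(nm,w,m); print(cv2.boxPoints(cv2.minAreaRect(w[m][:,:2].astype(np.float32)*1000)).round(1).tolist())
```

```text
top
top 1359 mean [ 0.4878 -0.2225  0.084 ] min [ 0.473 -0.347  0.081] max [ 0.503 -0.099  0.087] axis deg from y 2.89 rect mm [ 488.2 -223.4] [ 24.6 259.5]
[[469.6000061035156, -94.4000015258789], [482.29998779296875, -353.6000061035156], [506.8999938964844, -352.3999938964844], [494.20001220703125, -93.19999694824219]]
mat 4072 mean [ 0.562  -0.2197  0.0031] min [ 0.516 -0.345  0.   ] max [ 0.61  -0.095  0.006] axis deg from y 3.13 rect mm [ 563.6 -221. ] [ 99.2 264. ]
[[505.29998779296875, -92.5999984741211], [522.7999877929688, -355.8999938964844], [621.7999877929688, -349.3999938964844], [604.2999877929688, -86.0]]
side
top 941 mean [ 0.4859 -0.2091  0.0851] min [ 0.472 -0.341  0.082] max [ 0.501 -0.096  0.087] axis deg from y 2.71 rect mm [ 487.4 -222.9] [ 24.8 259.8]
[[468.8999938964844, -93.69999694824219], [481.29998779296875, -353.20001220703125], [506.0, -352.1000061035156], [493.6000061035156, -92.5999984741211]]
mat 3208 mean [ 0.5614 -0.2076  0.0043] min [ 0.507 -0.346  0.001] max [ 0.609 -0.094  0.007] axis deg from y 6.45 rect mm [ 566.  -222.8] [108.  276.5]
[[493.70001220703125, -93.19999694824219], [531.2000122070312, -367.1000061035156], [638.2000122070312, -352.5], [600.7000122070312, -78.5]]
```

The board centre is about (0.488,-0.223) at z 0.085 and is yawed 2.9°. The green tile is at (0.521,0.190), with its normal at -4.8°. I'll turn the tool first.

Emit:
{"op": "step_arm", "data": {"increments": "0 0 0 0.136;0 0 0 0.136;0 0 0 0.136;0 0 0 0.136;0 0 0 0.136;0 0 0 0.136;0 0 0 0.136;0 0 0 0.136;0 0 0 0.136;0 0 0 0.136", "claw": 1, "newtons": 20}}

```text
time: 1.1
eef_pos: [0.1748, 0.5738, 0.2439]
tcp_rot: [[0.09, 0.996, -0.0], [0.996, -0.09, -0.001], [-0.001, -0.0, -1.0]]
wrist_force: [-0.0, -0.1, 0.3]
opening: 1.001
finger_force: 0.0
```

```bash
cat >> h.py <<'E'
from bench import ctrl
def go(t):
    s=ctrl.sense(); R=np.array(s["tcp_rot"]); print("t",s["time"],"pos",np.round(s["eef_pos"],4),"yang",np.degrees(np.arctan2(R[1,1],R[0,1])).round(2),"tilt",R[2].round(3),"open",s["opening"],"F",np.round(s["wrist_force"],2),"ff",s["finger_force"],"q6",round(s["qpos"][5],2))
    print("tool shift",(R.T@(np.array(t)-s["eef_pos"])).round(4))
E
python3 -c "
from h import *
go([.521,.190,.2437])"
```

```text
t 1.1 pos [0.1748 0.5738 0.2439] yang -5.19 tilt [-0.001 -0.    -1.   ] open 1.0007895286035087 F [-0.01 -0.13  0.27] ff 0.0 q6 1.31
tool shift [-0.3509  0.3795  0.0005]
```

Emit:
{"op": "step_arm", "data": {"increments": "-.03 .032 0 0;-.032 .035 0 0;-.032 .035 0 0;-.032 .035 0 0;-.032 .035 0 0;-.032 .035 0 0;-.032 .035 0 0;-.032 .035 0 0;-.032 .035 0 0;-.032 .035 0 0"}}

```text
time: 2.1
eef_pos: [0.4945, 0.2259, 0.2443]
tcp_rot: [[0.085, 0.996, -0.0], [0.996, -0.085, -0.0], [-0.0, -0.0, -1.0]]
wrist_force: [1.1, 1.3, 0.5]
opening: 0.998
finger_force: 0.0
```

```bash
python3 -c "
from h import *
go([.521,.190,.133])"
```

```text
t 2.1 pos [0.4945 0.2259 0.2443] yang -4.87 tilt [-0. -0. -1.] open 0.9975853904360641 F [1.1  1.27 0.47] ff 0.0 q6 0.45
tool shift [-0.0335  0.0295  0.1113]
```

Emit:
{"op": "step_arm", "data": {"increments": "-.0165 .0145 0 0;-.0165 .0145 0 0;0 0 0 0;0 0 0.03 0;0 0 0.03 0;0 0 0.03 0;0 0 0.02 0;0 0 0 0;0 0 0 0"}}

```text
time: 3.0
eef_pos: [0.5193, 0.1929, 0.1349]
tcp_rot: [[0.084, 0.996, -0.001], [0.996, -0.084, 0.0], [0.0, -0.001, -1.0]]
wrist_force: [0.9, 0.5, -0.5]
opening: 1.001
finger_force: 0.0
```

Run:
```python
from h import *
go([.521,.190,.133])
p,d=cams.snapshot("side"); cv2.imwrite("pics/s1.png",cv2.resize(p[150:420,80:400],None,fx=2,fy=2))
```

```text
t 3.0 pos [0.5193 0.1929 0.1349] yang -4.83 tilt [ 0.    -0.001 -1.   ] open 1.0014705437603753 F [ 0.92  0.48 -0.52] ff 0.0 q6 0.38
tool shift [-0.0028  0.002   0.0019]
```

View pics/s1.png

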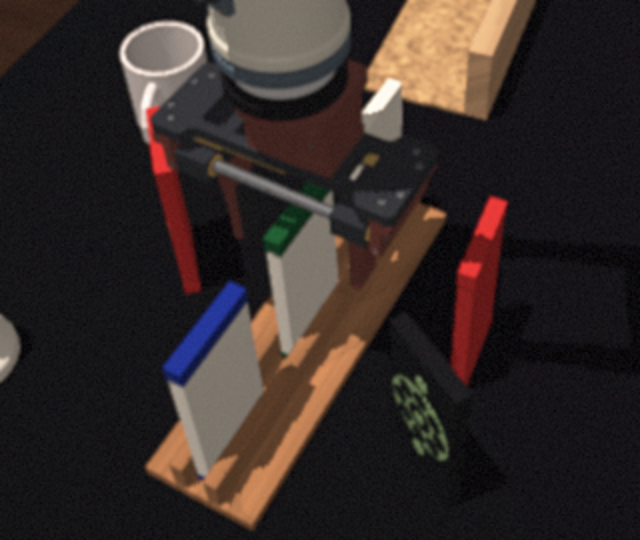

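The fingers straddle the green tile, whose top is at (300,215) in the crop, and nothing is touching. Closing now.

Emit:
{"op": "step_arm", "data": {"increments": "-.003 .002 .001 0;0 0 0 0;0 0 0 0;0 0 0 0;0 0 0 0;0 0 0 0;0 0 0 0;0 0 0 0;0 0 0 0;0 0 0 0", "claw": 0, "newtons": 20}}

```text
time: 4.05
eef_pos: [0.5215, 0.1892, 0.1336]
tcp_rot: [[0.085, 0.996, -0.0], [0.996, -0.085, 0.0], [0.0, -0.0, -1.0]]
wrist_force: [0.9, -1.0, -1.1]
opening: 0.137
finger_force: 20.0
```

Emit:
{"op": "step_arm", "data": {"increments": "0 0 -.01 0;0 0 -.02 0;0 0 -.02 0;0 0 -.025 0;0 0 -.03 0;0 0 -.03 0;0 0 -.03 0;0 0 -.02 0;0 0 0 0"}}

```text
time: 4.95
eef_pos: [0.522, 0.1893, 0.3228]
tcp_rot: [[0.085, 0.996, 0.006], [0.996, -0.085, 0.002], [0.002, 0.006, -1.0]]
wrist_force: [0.1, -0.6, -2.5]
opening: 0.134
finger_force: 20.0
```

```bash
python3 -c "
from h import *
go([.535,-.221,.32])"
```

```text
t 4.95 pos [0.522  0.1893 0.3228] yang -4.87 tilt [ 0.002  0.006 -1.   ] open 0.134030978226584 F [ 0.06 -0.6  -2.49] ff 19.99972701072693 q6 0.37
tool shift [-0.4077  0.0477  0.0021]
```

Emit:
{"op": "step_arm", "data": {"increments": "-.02 .004 0 0;-.04 .005 0 0;-.045 .005 0 0;-.045 .005 0 0;-.045 .005 0 0;-.045 .005 0 0;-.045 .005 0 0;-.045 .005 0 0;-.04 .004 0 0;-.03 .003 0 0"}}

```text
time: 5.95
eef_pos: [0.5327, -0.2158, 0.3164]
tcp_rot: [[0.087, 0.996, -0.003], [0.996, -0.087, 0.001], [0.001, -0.003, -1.0]]
wrist_force: [1.0, -0.0, -3.2]
opening: 0.136
finger_force: 20.0
```

Emit:
{"op": "step_arm", "data": {"increments": "0 0 0 -.045;0 0 0 -.045;0 0 0 -.045;0 0 0 0;0 0 0 0;0 0 0 0"}}

```text
time: 6.55
eef_pos: [0.5333, -0.2132, 0.318]
tcp_rot: [[-0.049, 0.999, -0.001], [0.999, 0.049, 0.0], [0.0, -0.001, -1.0]]
wrist_force: [0.2, -0.1, -1.8]
opening: 0.136
finger_force: 20.0
```

Run:
```python
from h import *
go([.535,-.221,.32])
p,d=cams.snapshot("side"); cv2.imwrite("pics/s2.png",p); w=world("side",d)
```

```text
t 6.55 pos [ 0.5333 -0.2132  0.318 ] yang 2.82 tilt [ 0.    -0.001 -1.   ] open 0.13609591725758619 F [ 0.23 -0.13 -1.82] ff 19.99977171421051 q6 -0.49
tool shift [-0.0079  0.0013 -0.002 ]
```

View pics/s2.png

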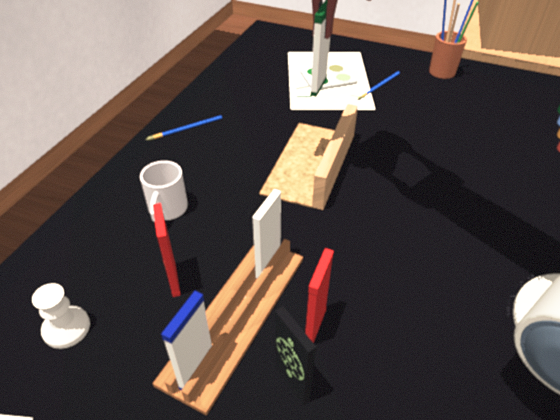

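Emit:
{"op": "step_arm", "data": {"increments": "-.008 0 .015 0;0 0 .025 0;0 0 .03 0;0 0 .03 0;0 0 .03 0;0 0 .025 0;0 0 .02 0;0 0 .005 0;0 0 0 0;0 0 0 0"}}

```text
time: 7.6
eef_pos: [0.5341, -0.2217, 0.1397]
tcp_rot: [[-0.05, 0.999, 0.001], [0.999, 0.05, -0.001], [-0.001, 0.001, -1.0]]
wrist_force: [-0.4, 1.1, -2.9]
opening: 0.137
finger_force: 20.0
```

Run:
```python
from h import *
go([.533,-.221,.1276])
for n in("side","top"):
    p,d=cams.snapshot(n); cv2.imwrite(f"pics/{n}3.png",p)
a=cv2.imread("pics/side3.png")[60:240,220:420];b=cv2.imread("pics/top3.png")[130:310,270:470]
cv2.imwrite("pics/c3.png",cv2.resize(np.hstack([a,b]),None,fx=2,fy=2))
```

```text
t 7.6 pos [ 0.5341 -0.2217  0.1397] yang 2.86 tilt [-0.001  0.001 -1.   ] open 0.13666269811659276 F [-0.36  1.14 -2.91] ff 19.99970644712448 q6 -0.5
tool shift [ 0.0007 -0.0011  0.0121]
```

View pics/c3.png

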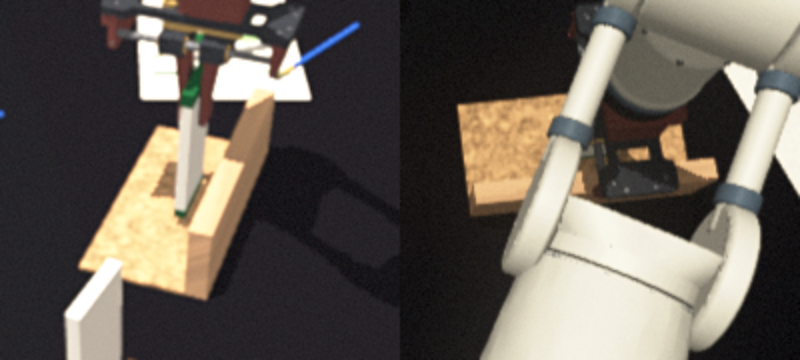

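The tile hangs over the mat in front of the board, with its foot at about (185,212) in the crop. Creeping down to contact.

Emit:
{"op": "step_arm", "data": {"increments": "0 0 .003 0;0 0 .003 0;0 0 .003 0;0 0 .002 0;0 0 .001 0;0 0 0 0;0 0 0 0"}}

```text
time: 8.4
eef_pos: [0.5338, -0.2214, 0.1276]
tcp_rot: [[-0.05, 0.999, 0.001], [0.999, 0.05, -0.0], [-0.0, 0.001, -1.0]]
wrist_force: [-2.1, 1.3, 5.6]
opening: 0.134
finger_force: 20.0
```

Emit:
{"op": "step_arm", "data": {"increments": "0 0 0 0;0 0 0 0;0 0 0 0;0 0 0 0;0 0 0 0", "claw": 0.36, "newtons": 5}}

```text
time: 8.9
eef_pos: [0.5338, -0.2213, 0.1264]
tcp_rot: [[-0.05, 0.999, -0.0], [0.999, 0.05, 0.0], [0.0, -0.0, -1.0]]
wrist_force: [0.2, 0.0, 0.2]
opening: 0.358
finger_force: 0.0
```

Emit:
{"op": "step_arm", "data": {"increments": "0 -.004 0 0;0 -.004 0 0;0 -.004 0 0;0 -.004 0 0;0 -.004 0 0;0 -.004 0 0;0 -.003 0 0;0 -.003 0 0;0 0 0 0;0 0 0 0"}}

```text
time: 9.9
eef_pos: [0.5038, -0.2228, 0.1267]
tcp_rot: [[-0.05, 0.999, 0.0], [0.999, 0.05, -0.0], [-0.0, 0.0, -1.0]]
wrist_force: [-0.1, 0.2, 0.5]
opening: 0.36
finger_force: 0.2
```

Run:
```python
from h import *
go([.5,-.221,.1276])
p,d=cams.snapshot("side"); cv2.imwrite("pics/s4.png",cv2.resize(p[60:240,220:420],None,fx=3,fy=3))
```

```text
t 9.9 pos [ 0.5038 -0.2228  0.1267] yang 2.86 tilt [-0.  0. -1.] open 0.3603210292764235 F [-0.07  0.18  0.49] ff 0.1669823200791143 q6 -0.53
tool shift [ 0.002  -0.0037 -0.0009]
```

View pics/s4.png

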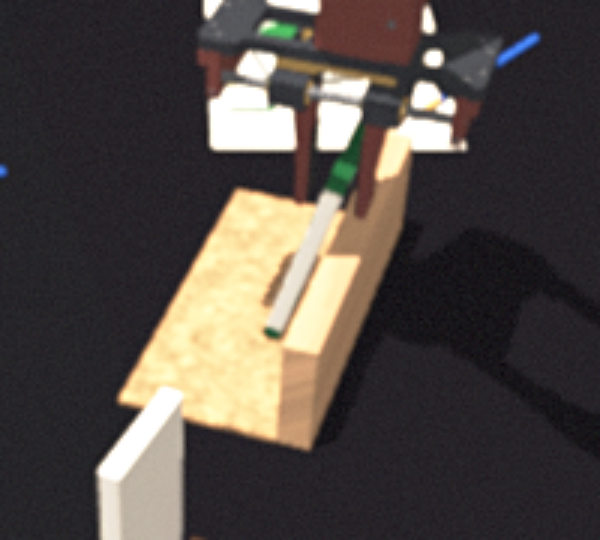

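The tile is tilted back, with its foot at (272,332) in the crop and its top near the rear finger. I'll ease it back a little further, then open and rise.

Emit:
{"op": "step_arm", "data": {"increments": "0 -.002 0 0;0 -.002 0 0;0 -.002 0 0;0 -.002 0 0;0 0 0 0;0 0 0 0;0 0 0 0"}}

```text
time: 10.65
eef_pos: [0.4959, -0.2232, 0.1267]
tcp_rot: [[-0.05, 0.999, 0.0], [0.999, 0.05, -0.0], [-0.0, 0.0, -1.0]]
wrist_force: [-0.8, -0.5, 0.3]
opening: 0.363
finger_force: 0.0
```

Emit:
{"op": "step_arm", "data": {"increments": "0 0 0 0;0 0 0 0;0 0 0 0;0 0 0 0;0 0 0 0;0 0 0 0;0 0 0 0;0 0 0 0", "claw": 1}}

```text
time: 11.45
eef_pos: [0.4958, -0.2232, 0.1266]
tcp_rot: [[-0.05, 0.999, -0.0], [0.999, 0.05, 0.0], [0.0, -0.0, -1.0]]
wrist_force: [-0.0, 0.2, 0.5]
opening: 0.992
finger_force: 0.0
```

Emit:
{"op": "step_arm", "data": {"increments": "0 0 -.01 0;0 0 -.02 0;0 0 -.03 0;0 0 -.03 0;0 0 -.03 0;0 0 -.03 0;0 0 0 0;0 0 0 0;0 0 0 0;0 0 0 0"}}

```text
time: 12.45
eef_pos: [0.4954, -0.223, 0.2748]
tcp_rot: [[-0.05, 0.999, -0.003], [0.999, 0.05, 0.001], [0.001, -0.003, -1.0]]
wrist_force: [0.8, 0.1, -0.3]
opening: 1.001
finger_force: 0.0
```

Run:
```python
from h import *
go([.5,-.221,.28])
p,d=cams.snapshot("side"); cv2.imwrite("pics/s5.png",p); w=world("side",d)
h,s,v=cv2.split(cv2.cvtColor(p,cv2.COLOR_BGR2HSV)); Z=w[...,2];X=w[...,0];Y=w[...,1]
r=(X>.42)&(X<.6)&(Y<-.15)&(Y>-.3)&(Z<.17)
g=r&(h>40)&(h<90)&(s>80)
stat("green top",w,g&(Z>.12)); stat("green low",w,g&(Z<.03))
t=r&((s<50)&(v>100)|(h>40)&(h<90)&(s>80))&(Z>.02)&(Z<.14)
# narrow end face (normal +y): centre line x versus z
q=w[t&(abs(Y+.186)<.012)]; k=np.polyfit(q[:,2],q[:,0],1); print(len(q),"tilt",np.degrees(np.arctan(-k[0])),"x at mat",np.polyval(k,.004))
```

```text
t 12.45 pos [ 0.4954 -0.223   0.2748] yang 2.87 tilt [ 0.001 -0.003 -1.   ] open 1.0009867274334499 F [ 0.8   0.13 -0.32] ff 0.0 q6 -0.54
tool shift [ 0.0018  0.0047 -0.0052]
green top 127 mean [ 0.4853 -0.2121  0.148 ] min [ 0.48  -0.254  0.14 ] max [ 0.491 -0.187  0.152] axis deg from y 1.73 rect mm [ 487. -221.] [13.  69.9]
green low 7
274 tilt 18.206203969637272 x at mat 0.5316880305992202
```

View pics/s5.png

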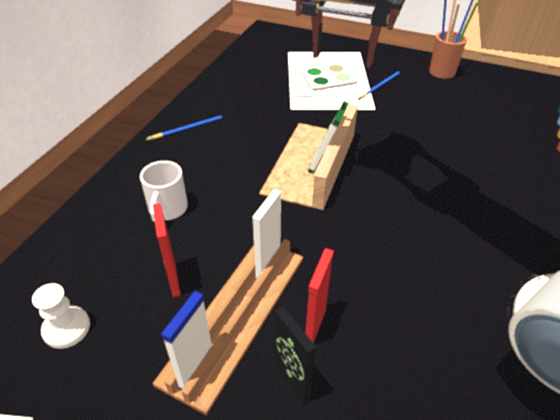

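The tile leans on the board at about 18°, with its foot at x≈0.53, about 30 mm out from the board. It is centred, the gripper is clear, and the blue and plain tiles are untouched.

```bash
python3 -c "
from bench import workorder
print(workorder.job_done())"
```

```text
the job is handed in; nothing more can be done
None
```

The green tile is leaning against the middle of the backboard, tilted back about 18° with its foot about 3 cm out, painted side outward; the blue and plain tiles still stand in the rack, and I handed the job in at about 12.5 s (no verdict came back).

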